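Clamp a brass blank in the engraving fixture

ROBOT

A 6-joint arm with a two-finger parallel gripper is mounted at the origin on the work surface. World frame = base frame: x ahead of the robot, y to its left, z up, the work surface at z = 0. Lengths are in mm, angles in rad, forces in N, time in s.
With the tool pointing down it reaches from about 350 to 875 mm from the base axis. Payload 4.2 kg.
Tool frame: the origin (TCP) lies midway between the tips of the shut fingers; the grasp point (between the pads) lies 19 mm behind it (arm.hold_point_z is the distance from the TCP to the grasp point, in mm); z points along the fingers, y is the line along which they close (so a half turn about z gives the same grasp; the last joint's range is limited). The gripper opens to 85 mm and grips with 20 to 120 N. Pads are 22 mm wide; open, the fingers measure 114 mm over their backs; the gripper's body (76 mm by 85 mm) begins 54 mm behind the grasp point. The pads swing forward as they close: fully open they stand 13 mm farther back than shut.
Start: joints at [0.259, 0.385, 0.008, 0, -1.194, -0.259], TCP at [624.979, 0.025, 231.312] pointing down, gripper open.
Joint ranges: [-3.14, 3.14], [-1.21, 2.06], [-1.07, 1.41], [-3.16, 2.05], [-2.99, -0.16], [-3.1, 3.1]. Speed limits (rad/s): [2.79, 2.79, 3.14, 3.14, 3.14, 3.14].

INTERFACE

Orientations are given as a unit quaternion [x, y, z, w].
In Python, from bench import arm, vision gives the robot as it stands. The module is installed in compiled form; this text tells all that it offers.
- The arm moves only by the tool servo_tool, never from a script. Its argument "plan" is a list of rows, each a list of 7 numbers: the shift along the world's x, y, z each as a share of 300 mm, from -1 to 1, then the turn, a rotation vector about the world's x, y, z each as a share of 2 rad, from -1 to 1, then the opening, from 0 (shut) to 1 (fully open). A call has 1 to 20 rows; each row shifts and turns the commanded pose from where the row before left it; what a row does not reach is not made up. A row lasts 1/8 s, in which the tool goes at most 62.5 mm and 10.7 degrees, less where a joint would pass 70% of its speed; a pose out of reach is approached as far as the arm can. A call with a number of a shift or a turn outside -1 to 1 is refused whole. A call with a gripper value outside its range is refused whole. The fingers move at their own pace and stop on an object; the grip force is fixed at half the most. Time passes only in rows, so rows that do not move let the fingers close. It gives the time, the measured TCP pose, the force, the opening and the grip force at its end, in the units of the state.
- arm.read_state(): the state, without advancing time (a new reading comes with each control period).
- vision.get_image(name): name is "scene" or "side" or "wrist"; returns a dict with "image" (400x640x3 uint8, red, green, blue), "z_map" (400x640 float32, mm along the optical axis (not along the pixel's ray), 0 where there is no reading), "K" (3x3 intrinsics, pixels), "world_to_cam" (4x4, takes a point from world to camera coordinates); the wrist camera has in their place "mount" (4x4, takes a point from camera to tool coordinates, whose origin is the TCP and whose axes are the flange's). Camera axes: x right, y down, z forward; pixel columns grow to the right and rows downward; lengths in mm; the calibration is good to about 2 mm. A picture is of the moment at which its call begins: read the wrist's pose just before it.
- arm.job_done(): hands the job in; it is judged then, once.
The state is a dict: "clock": time; "joints": joint angles; "joint_vel": joint speeds; "joint_efforts": joint torques, N m; "position": TCP position; "ee_rot": TCP orientation; "contact_force": force on the tool from outside, world axes, zero at the start; "wrist_torque": the same for the moment, N m; "gripper_width": finger opening in mm; "grasp_force": force on a finger pad.
Only numpy, scipy, OpenCV 4.12 (cv2) and the standard library are available. Lean on these libraries where they do the work, as an engineer would, in place of code of your own. Each camera call takes 0.05 s, during which the arm holds its last target. There are 200 camera calls.

TASK

Clamp the brass blank in the engraving fixture. First loosen the collar's wing set screw (anticlockwise seen from above, at least 60 degrees) without dragging the collar, then slide the collar along its guide bar until its foot presses the blank squarely against the sprung pad with about 10 N; keeping that pressure, turn the set screw fully tight again and let go, so that the blank stays clamped. Never squeeze the blank with more than 25 N, and leave the other things on the bench alone.

Things in the scene. Friction and masses are not known exactly. Their poses are not given: they have to be found in the camera images.
- fixture: Aluminium clamping fixture fixed to the bench: bed 320 x 100 x 14 mm, a grey bracket 60 mm wide at each end (top 74 mm above the bench), and a square steel guide bar 16 x 16 mm along the bed's length (a steel strip lies on its top), its axis 62 mm above the bench. Origin: centre of the bed's underside; x runs along the bar from the collar towards the sprung pad, z up.
- collar: Dark steel collar, 42 mm in diameter, 22 mm wide, on the guide bar, with a flat foot 56 mm wide below it down to 17 mm above the bench. Origin on the bar's axis at the collar's middle, axes parallel to the fixture's; the foot's pressing face is 11 mm ahead (+x). Screw tight, friction holds it against 25 to 35 N (it gives 1 mm or less as it takes the load); loose, it slides with about 1 N.
- foot_face (a point): Middle of the foot's pressing face, 25 mm above the bench, level with the blank. Facing it, beyond the blank, a black pad 56 mm wide stands before a grey block on a spring of 1.5 N/mm with 12 mm travel; where the block sits along the bed differs each time (pad face 40 to 70 mm from the fixture's origin in x) and is not measured: feel for it.
- screw (a joint): Set screw in the collar's top, vertical axis: 0 rad = fully tight (end stop), grows as it is turned anticlockwise seen from above (loosening) to its end stop at 1.4 rad; from about 0.7 rad the collar is free. It turns with 0.2 to 0.4 N m and stays where it is left.
- screw_grip (a point): Middle of the screw's wing head, on the screw's axis, 105 mm above the bench. The wing is a steel bar 36 mm long (this point's x), 10 mm thick (its y), 24 mm high, from 93 to 117 mm above the bench; it lies along the bar when tight. The screw travels with the collar, so the collar can be pushed by the gripped wing.
- blank: Brass engraving blank, 44 mm (its x, along the guide bar) x 60 mm x 16 mm, 0.23 to 0.45 kg, lying loose on the bed (underside 14 mm above the bench) between the foot and the sprung pad, up to 5 mm aside and a few degrees askew. Origin: centre of its underside. Pushed along the bed it drags with 1 to 3 N.
- bottle: White plastic bottle, 44 mm in diameter, 110 mm high, standing on the bench. Origin under its centre. Bystander.
- cup: Grey plastic cup, 72 mm in diameter, 80 mm high. Origin under its centre. Bystander.
- spare: Wooden block 60 x 90 x 30 mm. Origin under its centre. Bystander.
- driver: Screwdriver with black handle, lying on the bench. Bystander.
Things that resemble listed ones, but are neither listed nor needed, are in the scene too. There is more than one size of the blank; the job needs the middle-sized.

How it is judged:
By the outcome, as a careful person would: the job done as asked, in the order asked, and still so for the second after the job is handed in, with the robot touching nothing.
It also fails if it takes over 61 s, if anything falls off the work surface, if the arm or the gripper's body presses on something with over 40 N, if the wrist force passes 120 N, or if a joint passes its speed limit or range.

## Working session

There is one attempt and no reset: what is moved stays moved. The work goes in short steps, Python scripts to look and compute and a tool call to move; the robot and the scene stay as the last step left them, time stands still between calls to the robot, and variables do not carry over. Pictures are saved under pics/ and viewed, at most 10 in all, crops included, and the job is handed in when it is done.

Besides the shell and the picture viewer there is one more tool, called after "Call:" in YAML: its name, and indented under it one key for each argument. servo_tool: Moves the arm, as the interface text tells. Its arguments: {"type":"object","properties":{"plan":{"type":"array"}},"required":["plan"]}

```bash
mkdir -p pics; cat > h.py <<'E'
import numpy as np, cv2
from bench import arm, vision
from scipy.spatial.transform import Rotation as R
def cam(name):
    s=arm.read_state(); d=vision.get_image(name)
    if name=="wrist":
        T=np.eye(4);T[:3,:3]=R.from_quat(s["ee_rot"]).as_matrix();T[:3,3]=s["position"]
        d["c2w"]=T@np.array(d["mount"])
    else: d["c2w"]=np.linalg.inv(d["world_to_cam"])
    return d
def pts(d):
    z=d["z_map"];v,u=np.mgrid[:z.shape[0],:z.shape[1]]
    K=d["K"];p=np.stack([(u-K[0,2])/K[0,0]*z,(v-K[1,2])/K[1,1]*z,z,np.ones_like(z)],-1)
    w=(p@d["c2w"].T)[...,:3]; w[z==0]=np.nan; return w
def ray(d,u,v,h):
    K=d["K"];r=d["c2w"][:3,:3]@np.array([(u-K[0,2])/K[0,0],(v-K[1,2])/K[1,1],1]);o=d["c2w"][:3,3]
    return o+r*(h-o[2])/r[2]
def save(d,n): cv2.imwrite("pics/"+n,d["image"][...,::-1])
E
python3 - <<'E'
from h import *
ds={n:cam(n) for n in("scene","side","wrist")}
for n,d in ds.items(): save(d,n+"1.png"); print(n,d["c2w"].round(2).tolist())
im=np.vstack([ds["scene"]["image"],ds["side"]["image"]])
cv2.imwrite("pics/both1.png",cv2.resize(im,(480,600))[...,::-1])
print(arm.read_state())
E
```

```text
scene [[0.08, 0.84, -0.54, 1063.47], [1.0, -0.06, 0.05, -49.03], [0.01, -0.55, -0.84, 926.27], [0.0, 0.0, 0.0, 1.0]]
side [[0.73, -0.4, 0.56, -117.77], [-0.68, -0.43, 0.59, -722.69], [0.0, -0.81, -0.59, 832.18], [0.0, 0.0, 0.0, 1.0]]
wrist [[-1.0, 0.0, -0.0, 624.94], [0.0, 0.96, 0.29, -73.55], [0.0, 0.29, -0.96, 374.07], [0.0, 0.0, 0.0, 1.0]]
{'clock': 0.15, 'joints': array([ 2.58606937e-01,  3.85396012e-01,  6.93658055e-03, -3.40112189e-04,
       -1.19402158e+00, -2.58580570e-01]), 'joint_vel': array([ 8.42970286e-04, -5.69769096e-04,  3.99825173e-03, -1.67428560e-04,
        1.37960894e-04,  3.11500688e-05]), 'joint_efforts': array([-6.03353892e-04, -3.92678475e+01,  1.88581592e+01,  4.18858320e+00,
       -3.39302780e-03,  5.70479813e-06]), 'position': array([6.24554858e+02, 1.45937142e-02, 2.30463700e+02]), 'ee_rot': array([-7.07071507e-01,  7.07141535e-01,  5.60149465e-04, -6.48658618e-04]), 'contact_force': array([-0.09894731, -0.51897214,  1.04479662]), 'wrist_torque': array([-0.02506988,  0.02255138,  0.01251152]), 'grasp_force': 0.0, 'gripper_width': 85.11905507431712}
```

View pics/scene1.png

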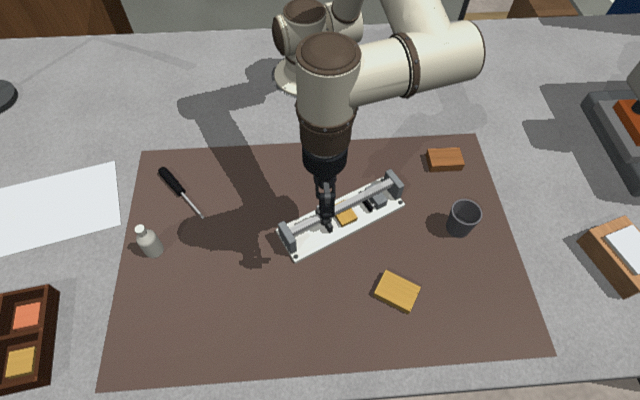

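View pics/side1.png

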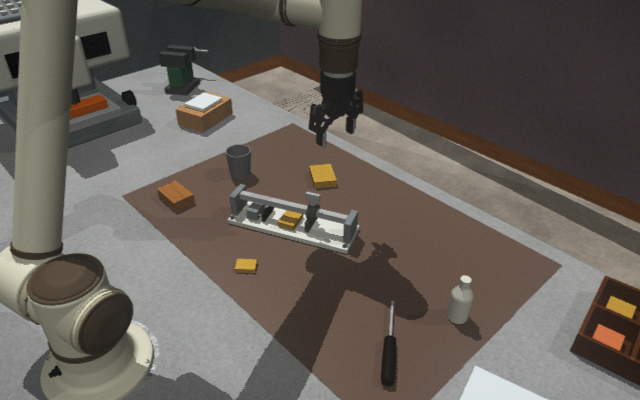

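View pics/wrist1.png

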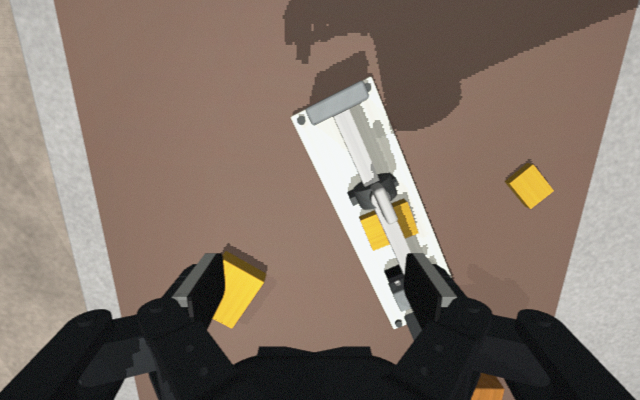

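The pictures show the fixture with its bar running from the far-right bracket, wrist (335,100), towards (400,325). The collar is at wrist (372,190), the wing at (385,207) and the pad near (395,280).

These could be taken for the blank:
- Yellow block inside the fixture: wrist (388,225), scene (346,217).
- Large loose yellow block: wrist (240,290), scene (397,290).
- Small loose yellow block: wrist (530,186), side (246,266).
- Yellow piece in the tray: scene (20,360).

The one in the fixture should be the middle size. I'll measure it to check.

```bash
python3 - <<'E'
from h import *
def rect(P): 
    r=cv2.minAreaRect(P[:,:2].astype(np.float32)); return np.round(r[0],1),np.round(r[1],1),round(r[2],1),P[:,2].mean().round(1),len(P)
for n in("wrist","scene","side"):
    d=cam(n);w=pts(d);im=d["image"].astype(int)
    hsv=cv2.cvtColor(d["image"],cv2.COLOR_RGB2HSV)
    yel=((hsv[...,0]>15)&(hsv[...,0]<32)&(hsv[...,1]>140)&(hsv[...,2]>90)).astype(np.uint8)
    k,l,st,c=cv2.connectedComponentsWithStats(yel)
    for i in range(1,k):
        if st[i,4]>60:
            P=w[l==i];P=P[~np.isnan(P[:,0])]
            if len(P) and 350<np.median(P[:,0])<850:
                z=np.percentile(P[:,2],90);P=P[P[:,2]>z-5]; print(n,"yel",c[i].round(),rect(P))
    reg=(w[...,0]>450)&(w[...,0]<800)&(w[...,1]>-200)&(w[...,1]<220)
    for lo,hi,t in((10,19,"bed"),(66,72,"bar"),(72,78,"brk"),(88,122,"wing")):
        m=(reg&(w[...,2]>lo)&(w[...,2]<hi)).astype(np.uint8)
        if t=="bed": m&=(hsv[...,1]<50)
        k,l,st,c=cv2.connectedComponentsWithStats(m)
        for i in range(1,k):
            if st[i,4]>50: print(n,t,c[i].round(),rect(w[l==i]), w[l==i][:,2].max().round(1))
d=cam("wrist"); c=d["image"][70:340,280:480]; cv2.imwrite("pics/crop1.png",cv2.resize(c,None,fx=2.2,fy=2.2,interpolation=2)[...,::-1])
E
```

```text
wrist yel [530. 186.] (array([359.7,  17.2]), array([34.1, 47. ]), 44.2, np.float64(13.4), 1072)
wrist yel [406. 219.] (array([514.9,  53.5]), array([17.5, 43. ]), 23.2, np.float64(31.1), 491)
wrist yel [374. 230.] (array([550.7,  69.1]), array([21.4, 43.5]), 23.7, np.float64(31.0), 579)
wrist yel [237. 289.] (array([708.5, 101.3]), array([228.5,  55.1]), 76.3, np.float64(32.4), 1831)
wrist bed [395. 169.] (array([520.6,  17.2]), array([ 36.8, 261.1]), 25.8, np.float64(15.1), 4406) 19.0
wrist bed [349. 204.] (array([562.3,  69.2]), array([ 43.7, 318.2]), 25.7, np.float64(15.1), 5799) 19.0
wrist bar [357. 150.] (array([578.5, -26.2]), array([40.6, 97. ]), 27.6, np.float64(70.9), 1238) 72.0
wrist bar [395. 239.] (array([535.6,  60.2]), array([15.9, 84. ]), 25.8, np.float64(70.9), 657) 72.0
wrist brk [338. 103.] (array([602.1, -77.5]), array([59.8, 19.7]), 25.5, np.float64(74.9), 1255) 77.5
wrist brk [389. 184.] (array([549.4,  -0.8]), array([12.8, 26.4]), 60.2, np.float64(75.0), 95) 77.9
wrist brk [363. 197.] (array([574.9,  11.5]), array([27.2, 14. ]), 80.6, np.float64(75.0), 111) 78.
[... 1200 characters left out ...]
ide yel [621. 307.] (array([ 835.5, -622.1]), array([43.3, 49.6]), 7.6, np.float64(27.2), 365)
side bed [301. 229.] (array([534.5,  49.6]), array([101.5, 306.2]), 27.2, np.float64(13.3), 1742) 18.9
side bar [272. 200.] (array([520.2, 109. ]), array([ 53.2, 189.1]), 28.4, np.float64(69.1), 357) 72.0
side bar [333. 215.] (array([577. , -35.3]), array([ 59., 115.]), 27.0, np.float64(69.1), 233) 72.0
side brk [238. 190.] (array([471.9, 194.2]), array([51.8, 18.5]), 26.6, np.float64(73.5), 60) 77.4
side brk [350. 217.] (array([600.6, -77.5]), array([59.8, 16.5]), 23.7, np.float64(73.6), 83) 76.9
side wing [312. 198.] (array([557.9,   8.6]), array([16.5, 37.8]), 25.7, np.float64(105.2), 158) 119.4
```

View pics/crop1.png

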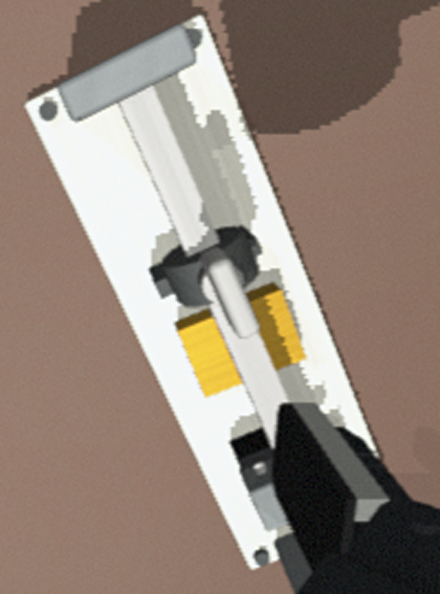

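The close crop shows the blank in the fixture, crop (240,340), lying partly under the bar. It measures about 42 x 58 mm, against 34 x 47 for the small block and about 64 x 94 for the large one, so it is the middle size. The wing at crop (235,295) lies along the bar. The fixture's +x direction is at about 115.5°, its origin is near (537.7, 58), and the wing is near (560, 8.5). I'll hover above the wing and measure again.

Call:
servo_tool:
  plan:
    - [-0.043,0.006,-0.0333,0,0,0.0445,1]
    - [-0.043,0.006,-0.0333,0,0,0.0445,1]
    - [-0.043,0.006,-0.0333,0,0,0.0445,1]
    - [-0.043,0.006,-0.0333,0,0,0.0445,1]
    - [-0.043,0.006,-0.0333,0,0,0.0445,1]
    - [0,0,0,0,0,0,1]
    - [0,0,0,0,0,0,1]

```text
clock: 1.23
position: [561.3, 9.1, 182.0]
ee_rot: [0.845, -0.534, 0.001, -0.0]
contact_force: [0.8, -0.8, 0.8]
gripper_width: 85.3
grasp_force: 0.0
```

```bash
python3 - <<'E'
from h import *
s=arm.read_state();print(s["clock"],s["position"],s["contact_force"],R.from_quat(s["ee_rot"]).as_matrix().round(3).tolist())
d=cam("wrist");save(d,"w2.png");w=pts(d)
reg=(w[...,0]>450)&(w[...,0]<680)&(w[...,1]>-130)&(w[...,1]<240)
e=np.array([-.4305,.9026]);o=np.array([537.7,58])
for lo,hi,t in((66.5,72.5,"bar"),(72.5,78,"brk"),(113,124,"wingtop"),(95,124,"wing")):
    m=(reg&(w[...,2]>lo)&(w[...,2]<hi)).astype(np.uint8)
    k,l,st,c=cv2.connectedComponentsWithStats(m)
    for i in range(1,k):
        if st[i,4]>80:
            P=w[l==i];r=cv2.minAreaRect(P[:,:2].astype(np.float32));q=np.array(r[0])-o
            print(t,c[i].round(),np.round(r[0],1),np.round(r[1],1),round(r[2],1),P[:,2].mean().round(1),"fix",(q@e).round(1),(q@[-e[1],e[0]]).round(1))
E
```

```text
1.225 [561.27991904   9.06055064 181.95199752] [ 0.76852895 -0.79298534  0.8220787 ] [[0.43, -0.903, 0.001], [-0.903, -0.43, -0.0], [0.001, -0.001, -1.0]]
bar [315. 139.] [577.5 -27.4] [40.6 96.8] 25.3 71.0 fix -94.2 0.9
bar [316. 289.] [521.6  89.2] [ 16.  148.9] 25.3 71.0 fix 35.1 1.1
brk [314.  77.] [602.3 -78.2] [59.6 18. ] 25.5 74.9 fix -150.8 0.3
brk [297. 196.] [574.9  13.5] [11.8 24.4] 3.2 75.2 fix -56.2 -14.4
brk [333. 196.] [547.4   0. ] [12.  24.5] 49.3 75.4 fix -56.5 16.2
wingtop [315. 213.] [560.5   8.1] [ 9.5 36. ] 25.2 117.5 fix -54.8 0.9
wing [315. 211.] [560.9   8.4] [10.5 36. ] 25.8 116.3 fix -54.8 0.4
```

View pics/w2.png

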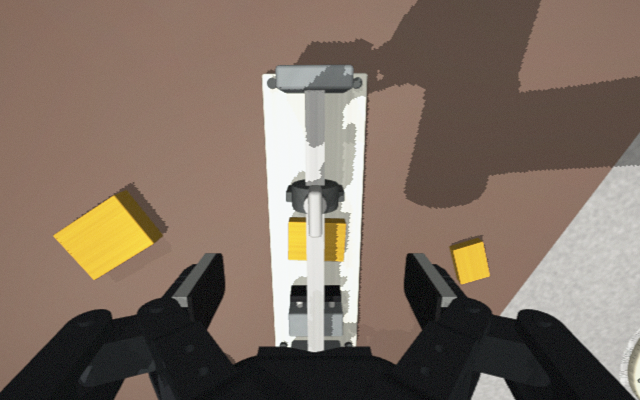

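The wrist picture shows the wing at (315,213), centred and parallel to the bar. The blank is at (317,240) and the pad front at about (315,290). Next I descend and grip the wing.

Call:
servo_tool:
  plan:
    - [-0.0027,-0.0033,-0.077,0,0,0,1]
    - [0,0,-0.077,0,0,0,1]
    - [0,0,-0.077,0,0,0,1]
    - [0,0,-0.077,0,0,0,1]
    - [0,0,0,0,0,0,1]
    - [0,0,0,0,0,0,1]

```text
clock: 2.02
position: [560.8, 8.1, 90.0]
ee_rot: [0.846, -0.534, 0.001, -0.001]
contact_force: [-0.7, -0.4, 0.0]
gripper_width: 85.7
grasp_force: 0.0
```

Call:
servo_tool:
  plan:
    - [0,0,0,0,0,0,0.3]
    - [0,0,0,0,0,0,0.2]
    - [0,0,0,0,0,0,0]
    - [0,0,0,0,0,0,0]
    - [0,0,0,0,0,0,0]
    - [0,0,0,0,0,0,0]
    - [0,0,0,0,0,0,0]
    - [0,0,0,0,0,0,0]

```text
clock: 3.02
position: [561.0, 8.6, 89.7]
ee_rot: [0.846, -0.533, 0.001, -0.001]
contact_force: [4.3, 3.2, 3.5]
gripper_width: 13.4
grasp_force: 58.8
```

Call:
servo_tool:
  plan:
    - [0,0,0,0,0,0.06,0]
    - [0,0,0,0,0,0.06,0]
    - [0,0,0,0,0,0.06,0]
    - [0,0,0,0,0,0,0]

```text
clock: 3.52
position: [561.2, 8.7, 89.6]
ee_rot: [0.928, -0.373, 0.002, -0.001]
contact_force: [3.9, 3.8, 2.1]
gripper_width: 13.2
grasp_force: 58.8
```

```bash
python3 - <<'E'
from h import *
s=arm.read_state();print(s["position"],s["contact_force"],s["wrist_torque"],s["gripper_width"],s["joints"])
d=cam("wrist");save(d,"w3.png")
E
```

```text
[561.20583334   8.69472129  89.62314804] [3.94469356 3.79871644 2.14437919] [ 1.09817842 -1.21699915  0.00816002] 13.235464616687882 [ 3.04234639e-01  4.19166584e-01 -3.36586986e-01  9.77574309e-05
 -8.11192376e-01  5.01609391e-01]
```

View pics/w3.png

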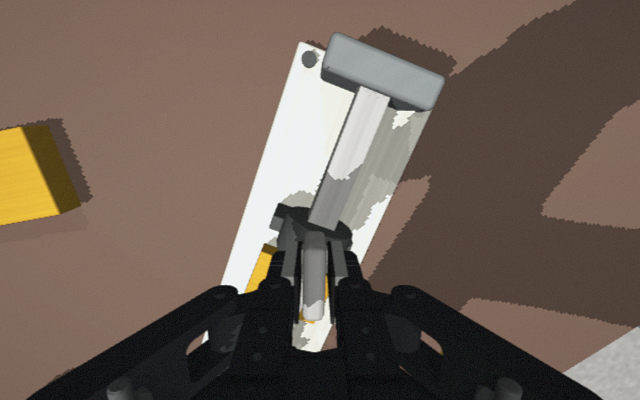

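The picture shows the wing at (313,275) held flat between the pads and turning with the tool, while the collar has not moved. I continue loosening to about 1.25 rad.

Call:
servo_tool:
  plan:
    - [0,0,0,0,0,0.074,0]
    - [0,0,0,0,0,0.074,0]
    - [0,0,0,0,0,0.074,0]
    - [0,0,0,0,0,0.074,0]
    - [0,0,0,0,0,0.074,0]
    - [0,0,0,0,0,0.074,0]
    - [0,0,0,0,0,0,0]
    - [0,0,0,0,0,0,0]

```text
clock: 4.58
position: [561.6, 8.8, 89.6]
ee_rot: [0.998, 0.061, 0.002, -0.0]
contact_force: [4.5, 3.2, 1.6]
gripper_width: 13.0
grasp_force: 58.7
```

```bash
cat > st.py <<'E'
from h import *
s=arm.read_state();e=np.array([-.429,.903]);n=np.array([-.903,-.429])
p=s["position"][:2]-[537.7,58];f=s["contact_force"]
x=R.from_quat(s["ee_rot"]).as_matrix()[:,0]
print("t",s["clock"],"fix",p@e,p@n,s["position"][2],"F along/lat/z",f[:2]@e,f[:2]@n,f[2],"yaw",np.arctan2(x[1],x[0]),"tq",s["wrist_torque"],"w",s["gripper_width"])
E
python3 st.py
```

```text
t 4.575 fix -54.73051243399005 -0.470206649193603 89.63065220000718 F along/lat/z 0.938393559506083 -5.481028566389371 1.565990421023776 yaw 0.1224016572332359 tq [ 1.00839084 -1.5497932  -0.08668081] w 12.958610746936642
```

Call:
servo_tool:
  plan:
    - [-0.0042,0.0127,0,0,0,0,0]
    - [-0.0057,0.012,0,0,0,0,0]
    - [-0.0057,0.012,0,0,0,0,0]
    - [-0.0057,0.012,0,0,0,0,0]
    - [0,0,0,0,0,0,0]
    - [0,0,0,0,0,0,0]

```text
clock: 5.32
position: [554.7, 23.2, 89.6]
ee_rot: [0.998, 0.061, 0.002, -0.0]
contact_force: [4.1, 2.4, 1.5]
gripper_width: 12.7
grasp_force: 58.8
```

```bash
python3 st.py
```

```text
t 5.325 fix -38.75850629115426 -0.3930267430138592 89.59786039886956 F along/lat/z 0.4096093999590682 -4.72021764302001 1.5074219100992219 yaw 0.1221752398418171 tq [ 0.95345443 -1.22173436 -0.1048018 ] w 12.74519466075748
```

Call:
servo_tool:
  plan:
    - [-0.0043,0.009,0,0,0,0,0]
    - [-0.0043,0.009,0,0,0,0,0]
    - [-0.0043,0.009,0,0,0,0,0]
    - [-0.0043,0.009,0,0,0,0,0]
    - [-0.0043,0.009,0,0,0,0,0]
    - [-0.0043,0.009,0,0,0,0,0]
    - [-0.0043,0.009,0,0,0,0,0]
    - [-0.0043,0.009,0,0,0,0,0]
    - [0,0,0,0,0,0,0]

```text
clock: 6.45
position: [544.6, 44.2, 89.6]
ee_rot: [0.998, 0.061, 0.002, 0.0]
contact_force: [5.6, 1.2, 1.5]
gripper_width: 13.1
grasp_force: 58.7
```

```bash
python3 st.py
```

```text
t 6.45 fix -15.428142885708262 -0.2723995550153191 89.5781908361131 F along/lat/z -1.294072446078666 -5.592980041723846 1.4877412958502196 yaw 0.12231680198988906 tq [ 0.17717828 -1.56267143 -0.09538144] w 13.08838103752171
```

Call:
servo_tool:
  plan:
    - [-0.0043,0.009,0,0,0,0,0]
    - [-0.0043,0.009,0,0,0,0,0]
    - [0,0,0,0,0,0,0]

```text
clock: 6.82
position: [542.0, 49.6, 89.6]
ee_rot: [0.998, 0.061, 0.002, 0.0]
contact_force: [5.3, 0.0, 1.6]
gripper_width: 12.7
grasp_force: 58.8
```

```bash
python3 st.py
```

```text
t 6.825 fix -9.445605128833472 -0.234161315259092 89.60844036613564 F along/lat/z -2.209934531840771 -4.767019039876605 1.6354494981811516 yaw 0.12226922383389073 tq [ 0.11402162 -1.55758822 -0.1117558 ] w 12.747382414686022
```

Call:
servo_tool:
  plan:
    - [-0.0043,0.009,0,0,0,0,0]
    - [-0.0043,0.009,0,0,0,0,0]
    - [0,0,0,0,0,0,0]

```text
clock: 7.2
position: [539.4, 55.0, 89.6]
ee_rot: [0.998, 0.061, 0.002, 0.0]
contact_force: [5.3, 0.4, 1.3]
gripper_width: 12.8
grasp_force: 58.8
```

```bash
python3 st.py
```

```text
t 7.2 fix -3.454292163272464 -0.2063853437066263 89.59184224694852 F along/lat/z -1.9267235783388723 -4.921495306688534 1.3494757053009812 yaw 0.12230760512865996 tq [ 0.13754151 -1.51564358 -0.13096212] w 12.822191278695653
```

Call:
servo_tool:
  plan:
    - [-0.0043,0.009,0,0,0,0,0]
    - [0,0,0,0,0,0,0]
    - [0,0,0,0,0,0,0]

```text
clock: 7.58
position: [538.1, 57.6, 89.6]
ee_rot: [0.998, 0.061, 0.002, 0.0]
contact_force: [4.7, 0.5, 1.6]
gripper_width: 13.0
grasp_force: 58.8
```

```bash
python3 st.py
```

```text
t 7.575 fix -0.5251555271626005 -0.19690480805738433 89.58841138092814 F along/lat/z -1.5950471289401666 -4.481598880255068 1.6390923088981442 yaw 0.1221928551254394 tq [ 0.13699692 -1.54565974 -0.17550139] w 13.019169087661666
```

Call:
servo_tool:
  plan:
    - [-0.0043,0.009,0,0,0,0,0]
    - [0,0,0,0,0,0,0]
    - [0,0,0,0,0,0,0]

```text
clock: 7.95
position: [536.8, 60.3, 89.6]
ee_rot: [0.998, 0.061, 0.002, 0.0]
contact_force: [5.8, 0.3, 1.1]
gripper_width: 13.0
grasp_force: 58.9
```

```bash
python3 st.py
```

```text
t 7.95 fix 2.458594173330421 -0.1754791645001168 89.60259999402935 F along/lat/z -2.2215216893837124 -5.4071215282166785 1.078506398186334 yaw 0.12223544285742866 tq [ 0.1063209  -1.5377197  -0.09495011] w 13.045934739492928
```

Call:
servo_tool:
  plan:
    - [-0.0043,0.009,0,0,0,0,0]
    - [0,0,0,0,0,0,0]
    - [0,0,0,0,0,0,0]

```text
clock: 8.32
position: [535.5, 63.0, 89.6]
ee_rot: [0.998, 0.061, 0.002, 0.0]
contact_force: [6.1, 0.5, 2.0]
gripper_width: 12.9
grasp_force: 58.9
```

```bash
python3 st.py
```

```text
t 8.325 fix 5.482890698691822 -0.14195118897836823 89.5881358813967 F along/lat/z -2.127712808624593 -5.699217331915492 2.046274391838493 yaw 0.12225176505017492 tq [ 0.15127067 -1.52344936 -0.15114055] w 12.866891614467317
```

Call:
servo_tool:
  plan:
    - [-0.0043,0.009,0,0,0,0,0]
    - [0,0,0,0,0,0,0]
    - [0,0,0,0,0,0,0]

```text
clock: 8.7
position: [534.2, 65.7, 89.6]
ee_rot: [0.998, 0.061, 0.002, 0.0]
contact_force: [5.0, 0.3, 0.9]
gripper_width: 12.9
grasp_force: 58.9
```

```bash
python3 st.py
```

```text
t 8.7 fix 8.440702707778495 -0.16822218898557617 89.61255169727104 F along/lat/z -1.8586475220628036 -4.64266860308373 0.9182964764776872 yaw 0.12221829138667548 tq [ 0.12964727 -1.55837871 -0.09156995] w 12.881688775604388
```

Call:
servo_tool:
  plan:
    - [-0.0043,0.009,0,0,0,0,0]
    - [0,0,0,0,0,0,0]
    - [0,0,0,0,0,0,0]

```text
clock: 9.07
position: [533.0, 68.2, 89.6]
ee_rot: [0.998, 0.061, 0.002, 0.0]
contact_force: [5.3, -0.5, 1.1]
gripper_width: 13.1
grasp_force: 58.9
```

```bash
python3 st.py
```

```text
t 9.075 fix 11.270121063349878 -0.11934421679371798 89.5831377062419 F along/lat/z -2.7051567488045896 -4.5736389059887745 1.1138397696095483 yaw 0.1222429945719032 tq [-0.07756571 -1.68002404 -0.11434183] w 13.1495457581497
```

Call:
servo_tool:
  plan:
    - [-0.0043,0.009,0,0,0,0,0]
    - [0,0,0,0,0,0,0]
    - [0,0,0,0,0,0,0]

```text
clock: 9.45
position: [532.0, 70.3, 89.6]
ee_rot: [0.998, 0.061, 0.002, 0.001]
contact_force: [6.5, -3.3, 0.1]
gripper_width: 12.6
grasp_force: 58.8
```

```bash
python3 st.py
```

```text
t 9.45 fix 13.5846982976397 -0.11164349993831912 89.6257483289171 F along/lat/z -5.7766736886307175 -4.504920186756848 0.1423679157371881 yaw 0.12240837753047648 tq [-0.95276712 -2.098069   -0.12706667] w 12.594396090682222
```

Contact with the pad came near collar x = 11 mm. About 5 N more is needed.

Call:
servo_tool:
  plan:
    - [-0.003,0.0063,0,0,0,0,0]
    - [-0.003,0.0063,0,0,0,0,0]
    - [0,0,0,0,0,0,0]
    - [0,0,0,0,0,0,0]

```text
clock: 9.95
position: [530.7, 73.0, 89.6]
ee_rot: [0.998, 0.061, 0.002, 0.001]
contact_force: [10.2, -9.3, -0.2]
gripper_width: 13.0
grasp_force: 58.7
```

```bash
python3 st.py
```

```text
t 9.95 fix 16.53751339344934 -0.10989194660895674 89.64920812290461 F along/lat/z -12.82422716750721 -5.212035761811342 -0.15076130964310963 yaw 0.12257861640181397 tq [-2.38700963 -2.98272885 -0.1573499 ] w 13.045890435140583
```

Call:
servo_tool:
  plan:
    - [0,0,0,0,0,-0.06,0]
    - [0,0,0,0,0,-0.06,0]
    - [0,0,0,0,0,-0.06,0]
    - [0,0,0,0,0,-0.06,0]
    - [0,0,0,0,0,0,0]

```text
clock: 10.58
position: [530.7, 72.7, 89.6]
ee_rot: [0.984, -0.178, 0.002, 0.001]
contact_force: [9.8, -9.0, 0.4]
gripper_width: 12.8
grasp_force: 58.7
```

```bash
python3 st.py
```

```text
t 10.575 fix 16.29297318361663 0.050967799614371145 89.63175686576031 F along/lat/z -12.355859261286465 -4.947994426870798 0.35012923785363126 yaw -0.35721870631415764 tq [-2.66881372 -3.08733006  0.07941458] w 12.787905933101777
```

Pressure is holding. I continue to fully tight.

Call:
servo_tool:
  plan:
    - [0,0,0,0,0,-0.06,0]
    - [0,0,0,0,0,-0.06,0]
    - [0,0,0,0,0,-0.06,0]
    - [0,0,0,0,0,-0.06,0]
    - [0,0,0,0,0,-0.06,0]
    - [0,0,0,0,0,-0.06,0]
    - [0,0,0,0,0,0,0]

```text
clock: 11.45
position: [530.3, 72.4, 89.6]
ee_rot: [0.858, -0.513, 0.002, 0.001]
contact_force: [9.7, -10.4, -0.1]
gripper_width: 12.8
grasp_force: 58.8
```

```bash
python3 st.py
```

```text
t 11.45 fix 16.128565135989653 0.4850857342103234 89.6454949936952 F along/lat/z -13.56875579143989 -4.333891386127686 -0.1387267931161924 yaw -1.0772063266780287 tq [-2.95984398 -2.89361715  0.10869253] w 12.77181509646872
```

Call:
servo_tool:
  plan:
    - [0,0,0,0,0,-0.035,0]
    - [0,0,0,0,0,-0.025,0]
    - [0,0,0,0,0,0,0]

```text
clock: 11.82
position: [530.3, 72.4, 89.7]
ee_rot: [0.826, -0.563, 0.002, 0.001]
contact_force: [9.4, -9.9, -0.2]
gripper_width: 13.4
grasp_force: 58.9
```

```bash
python3 st.py
```

```text
t 11.825 fix 16.152326785720724 0.5386932343516957 89.66831510518001 F along/lat/z -12.997961352702152 -4.2097716433387316 -0.1838265938298108 yaw -1.19601449041194 tq [-2.92191246 -2.82905302  0.22938197] w 13.381583620192167
```

Call:
servo_tool:
  plan:
    - [0,0,0,0,0,-0.03,0]
    - [0,0,0,0,0,-0.03,0]
    - [0,0,0,0,0,0,0]

```text
clock: 12.2
position: [530.0, 73.2, 89.6]
ee_rot: [0.791, -0.611, 0.002, 0.0]
contact_force: [8.8, -10.5, -0.3]
gripper_width: 13.0
grasp_force: 60.6
```

```bash
python3 st.py; python3 - <<'E'
from h import *
save(cam("wrist"),"w4.png")
E
```

```text
t 12.2 fix 17.037054331246463 0.4231376590575131 89.60237313455349 F along/lat/z -13.269327531156813 -3.4569514080917676 -0.2803539404008613 yaw -1.315912835602119 tq [-3.45214542 -2.70368877  0.50035686] w 12.992169566456358
```

View pics/w4.png

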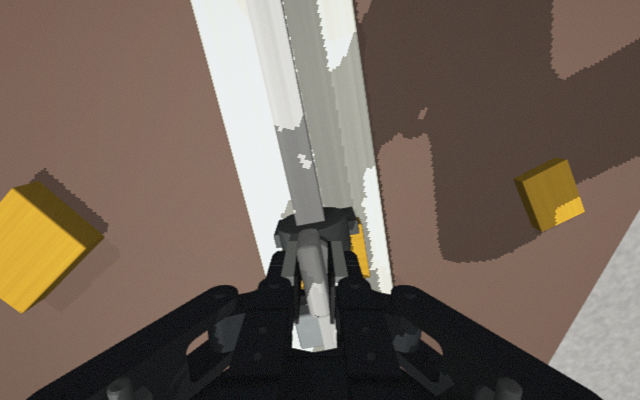

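The picture shows the wing at (315,270) parallel to the bar and slightly skewed in the pads. The tool has gone past the end stop with 0.5 N m, so the screw is tight. I open the gripper and rise.

Call:
servo_tool:
  plan:
    - [0,0,0,0,0,0,0.5]
    - [0,0,0,0,0,0,1]
    - [0,0,0,0,0,0,1]
    - [0,0,0,0,0,0,1]
    - [0,0,0,0,0,0,1]
    - [0,0,0.07,0,0,0,1]
    - [0,0,0.07,0,0,0,1]
    - [0,0,0.08,0,0,0.04,1]
    - [0,0,0.08,0,0,0.05,1]
    - [0,0,0,0,0,0,1]
    - [0,0,0,0,0,0,1]

```text
clock: 13.62
position: [527.5, 74.9, 178.1]
ee_rot: [0.842, -0.539, -0.001, 0.001]
contact_force: [0.8, -0.3, -1.3]
gripper_width: 85.5
grasp_force: 0.0
```

```bash
python3 st.py; python3 - <<'E'
from h import *
d=cam("wrist");save(d,"w5.png");w=pts(d)
e=np.array([-.429,.903]);o=np.array([537.7,58]);n=np.array([-.903,-.429])
hsv=cv2.cvtColor(d["image"],cv2.COLOR_RGB2HSV)
reg=(w[...,0]>450)&(w[...,0]<680)&(w[...,1]>-130)&(w[...,1]<240)
m=reg&(w[...,2]>113)&(w[...,2]<124);P=w[m];r=cv2.minAreaRect(P[:,:2].astype(np.float32));print("wing",r,(np.array(r[0])-o)@e)
c=(w[...,:2]-o)@np.stack([e,n],1)
y=reg&(hsv[...,0]>15)&(hsv[...,0]<32)&(hsv[...,1]>140)&(abs(c[...,1])<45)&(w[...,2]>27)
Q=c[y];
for s in(1,-1):
    q=Q[Q[:,1]*s>12]; print(s,len(q),len(q) and (q.min(0),q.max(0)), len(q) and cv2.minAreaRect(q.astype(np.float32)))
E
```

```text
t 13.625 fix 19.61807361783019 1.9176594690294753 178.12266185728575 F along/lat/z -0.607537290416594 -0.6348484283158836 -1.2519565939450676 yaw -1.1391085122688984 tq [ 0.01913356 -0.01099593  0.02881857] w 85.53341923465842
wing ((530.4080810546875, 71.5277099609375), (9.906947135925293, 35.355899810791016), 24.96881675720215) 15.343755322265645
1 648 (array([ 1.61364766, 12.00515654]), array([71.00303847, 44.98021005])) ((38.459415435791016, 27.50478744506836), (26.688167572021484, 70.21720123291016), 77.50753784179688)
-1 447 (array([  0.44814868, -40.82070164]), array([ 71.47391618, -12.00758205])) ((36.40577697753906, -26.075748443603516), (70.8006591796875, 27.025123596191406), 3.801649332046509)
```

View pics/w5.png

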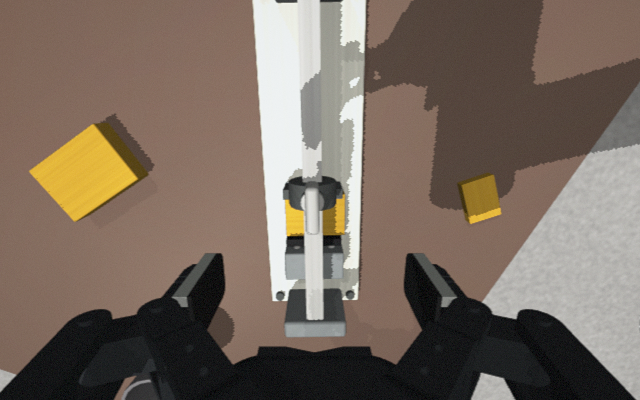

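The picture shows the wing at (312,210) parallel to the bar, back at its tight angle (24.97° against 25.2° before). The blank at (315,215) sits between the foot and the black pad at about (315,240). I'll check the pad's compression by comparing its place against the fixed block in this view and the earlier one.

```bash
python3 - <<'E'
from h import *
d=cam("wrist");w=pts(d)
e=np.array([-.429,.903]);o=np.array([537.7,58]);n=np.array([-.903,-.429])
T=np.eye(4);T[:3,:3]=[[.43,-.903,.001],[-.903,-.43,0],[.001,-.001,-1]];T[:3,3]=[561.28,9.06,181.95]
d2=dict(K=d["K"],c2w=T@np.array(d["mount"]));im2=cv2.imread("pics/w2.png");im5=d["image"][...,::-1]
for nm,D,im,r0,r1,cols in(("now",d,im5,226,262,(294,299,331,336)),("before",d2,im2,278,320,(296,301,329,335))):
  for c in cols:
    print(nm,c)
    print([(v,round(float((ray(D,c,v,34)[:2]-o)@e),1),int(im[v,c,2]),int(im[v,c,0])) + ((round(float(w[v,c,2])),) if nm=="now" else ()) for v in range(r0,r1,1)])
E
```

```text
now 294
[(226, 58.9, 236, 63, 30), (227, 59.9, 232, 58, 30), (228, 61.0, 235, 62, 33), (229, 62.1, 236, 63, 30), (230, 63.2, 239, 66, 31), (231, 64.3, 239, 63, 30), (232, 65.4, 237, 63, 32), (233, 66.4, 216, 54, 31), (234, 67.5, 206, 54, 32), (235, 68.6, 155, 38, 31), (236, 69.7, 47, 12, 30), (237, 70.8, 4, 7, 33), (238, 71.9, 10, 17, 37), (239, 73.0, 18, 23, 39), (240, 74.1, 45, 48, 39), (241, 75.2, 46, 45, 39), (242, 76.4, 49, 49, 39), (243, 77.5, 45, 48, 40), (244, 78.6, 45, 47, 38), (245, 79.7, 45, 47, 39), (246, 80.8, 66, 66, 38), (247, 81.9, 99, 94, 31), (248, 83.1, 103, 99, 32), (249, 84.2, 65, 68, 32), (250, 85.3, 58, 62, 34), (251, 86.5, 63, 64, 38), (252, 87.6, 60, 63, 40), (253, 88.7, 79, 84, 41), (254, 89.9, 124, 129, 41), (255, 91.0, 154, 159, 42), (256, 92.1, 162, 170, 43), (257, 93.3, 163, 167, 43), (258, 94.4, 162, 165, 44), (259, 95.6, 160, 162, 43), (260, 96.7, 161, 166, 42), (261, 97.9, 161, 165, 42)]
now 299
[(226, 58.9, 235, 61, 32), (227, 60.0, 232, 62, 30), (228, 61.1, 233, 60, 32), (229, 62.2, 236, 65, 31), (230, 63.2, 238, 65, 32), (231, 64.3, 240, 64, 31), (
[... 5615 characters left out ...]
7, 57.6, 11, 12), (288, 58.8, 9, 17), (289, 60.1, 14, 14), (290, 61.3, 14, 17), (291, 62.6, 13, 11), (292, 63.8, 12, 11), (293, 65.1, 16, 18), (294, 66.3, 14, 16), (295, 67.6, 25, 25), (296, 68.8, 43, 43), (297, 70.1, 42, 42), (298, 71.4, 44, 44), (299, 72.6, 41, 45), (300, 73.9, 40, 41), (301, 75.2, 43, 44), (302, 76.5, 63, 64), (303, 77.7, 63, 65), (304, 79.0, 64, 65), (305, 80.3, 61, 64), (306, 81.6, 62, 64), (307, 82.9, 56, 59), (308, 84.2, 60, 61), (309, 85.5, 60, 63), (310, 86.8, 63, 67), (311, 88.1, 62, 64), (312, 89.4, 64, 66), (313, 90.7, 90, 95), (314, 92.0, 129, 133), (315, 93.3, 156, 163), (316, 94.6, 166, 171), (317, 96.0, 161, 167), (318, 97.3, 162, 168), (319, 98.6, 162, 166)]
```

Before and after, the pad has moved about 6 mm against the fixed block. At 1.5 N/mm that is about 9 N, which agrees with the force readings. I hand the job in.

```bash
python3 -c "
from bench import arm
print(arm.job_done())"
```

```text
the job is handed in; nothing more can be done
None
```

The job is handed in: the set screw was loosened about 71°, the collar slid up to the blank, the screw turned back to its tight stop and the wing released, with the blank clamped at about 9 N estimated from the pad's roughly 6 mm of compression (the judge's verdict was not shown).

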